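# Push a cast mould block through a go gauge

### The arm

A 6-joint arm with a two-finger parallel gripper is mounted at the origin on a cart in front of the work surface, level with it; the furniture and walls round the work are solid. World frame = base frame: x ahead of the robot, y to its left, z up, the work surface at z = 0. Lengths are in mm, angles in degrees, forces in N, time in s.
With the tool pointing down it reaches from about 300 to 850 mm from the base axis. Payload 4.2 kg.
Tool frame: the origin (TCP) lies between the finger pads; the fingertips stand 11 mm ahead of it and the grasp point (between the pads) lies 8 mm behind it (env.tips_ahead is the distance from the TCP to the fingertips, in mm); z points along the fingers, y is the line along which they close (so a half turn about z gives the same grasp; the last joint's range is limited). The gripper opens to 91 mm and grips with 3 to 60 N. Pads are 32 mm wide; open, the fingers measure 118 mm over their backs; the gripper's body (76 mm by 178 mm) begins 60 mm behind the grasp point.
Start: joints at [-66.062, 18.312, 89.639, -0, 72.044, -1.146], TCP at [243.775, -520.784, 224.976] pointing down, gripper open.
Joint ranges: [-177.97, 177.97], [-48.28, 115.42], [12.27, 149.76], [-77.06, 257.06], [2.81, 150.46], [-146.56, 146.56]. Speed limits (degrees/s): [147.25, 147.25, 180, 180, 180, 180].

### API

Orientations are given as [roll, pitch, yaw] about the fixed x, y, z axes, in that order (R = Rz(yaw) Ry(pitch) Rx(roll)).
In Python, from workcell import env, cams gives the robot as it stands.
- The arm moves only by the tool step_arm, never from a script. Its arguments are lists of equal length, an entry for each row: "linear": the shift along the tool's x, y, z in units of 30 cm (1.0 is 30 cm), a list of three; "turn": the turn about the tool's z in units of 360 degrees (1.0 is 360 degrees). In form: {"linear": [[tx, ty, tz], ...], "turn": [turn, ...]}. A call has 1 to 20 rows; each row is the pose to reach, as a shift and turn from the pose commanded when the call began, along the tool's axes at that moment, turning the shorter way round; what a row does not reach only later rows make up. A row lasts 1/8 s, in which the tool goes at most 62.5 mm and 10.7 degrees, less where a joint would pass 70% of its speed; a pose out of reach is approached as far as the arm can. A call with a number of a shift or a turn outside -1 to 1 is refused whole. A call with a gripper value outside its range is refused whole. "fingers" is the closure, from -1 (fully open) to 1 (shut), so that 0 is half open, set as the call begins (left out, the last holds). The fingers move at their own pace and stop on an object; "force" is the grip in N (left out, the last holds). Time passes only in rows, so rows that repeat a pose let the fingers close. It gives the time, the measured TCP pose, the force, the opening and the grip force at its end, in the units of the state.
- env.state(): the state, without advancing time (a new reading comes with each control period).
- cams.grab_frame(name): name is "side" or "top" or "wrist"; returns a dict with "color" (384x512x3 uint8, blue, green, red), "fx", "fy", "cx", "cy" (pixels), "extrinsics" (4x4, takes a point from camera to world coordinates); the wrist camera has in their place "tool_from_camera" (4x4, takes a point from camera to tool coordinates, whose origin is the TCP and whose axes are the flange's). Camera axes: x right, y down, z forward; pixel columns grow to the right and rows downward; lengths in mm; the calibration is good to about 2 mm. A picture is of the moment at which its call begins: read the wrist's pose just before it. There is no depth.
- env.job_done(): hands the job in; it is judged then, once.
The state is a dict: "time_s": time; "qpos": joint angles; "qvel": joint speeds; "effort": joint torques, N m; "ee_pos": TCP position; "ee_rot": TCP orientation; "force": force on the tool from outside, world axes, zero at the start; "torque": the same for the moment, N m; "gripper_width": finger opening in mm; "gripper_force": force on a finger pad.
Only numpy, scipy, OpenCV 4.12 (cv2) and the standard library are available. Lean on these libraries where they do the work, as an engineer would, in place of code of your own. Each camera call takes 0.05 s, during which the arm holds its last target. There are 200 camera calls.

### The job

Check the width of the larger plaster mould block in the go gauge: push it along the worktop, in by the entry on the robot's left and right through the narrow gap between the two fixed steel jaws, until it is wholly out on the other side, and stop it there, standing upright, no more than about its own length beyond the jaws. Only push it with the fingers, never lifting or tipping it, and leave the smaller plaster block, the aluminium part and the beaker where they are.

Things in the scene. Friction and masses are not known exactly. Their poses are not given: they have to be found in the camera images.
- mould_block: Larger cast plaster mould block, cream, bore in one side: 62 (its x) x 68 (its y) x 58 mm high, loose, 0.2 to 0.35 kg, on the worktop left of the gauge. Origin at the centre of its underside. Its y axis starts within 35 degrees of the gauge's y axis; that way (62 mm across the gap) it fits the gauge.
- gauge: Go gauge, fixed: two steel jaws 35 mm high, 66 mm between inner faces (2 mm to spare each side). Origin on the worktop in mid gap. x across, inner faces at +-33 mm; y along: entry at +y (robot's left), exit -y. Jaws 24 mm thick from y -32 to +20; there 10 mm wings flare out 25 degrees each to y +57 (mouth 96 mm wide). Feet with screws (11 mm high) out to x +-78. Bare worktop between.
- small_block: Bystander: the smaller cream plaster block, 60 x 55 x 40 mm high, loose. Origin at the centre of its underside.
- part: Bystander: milled aluminium part, 34 x 52 x 22 mm high, loose. Origin at the centre of its underside.
- beaker: Bystander: clear empty beaker, 54 mm across, 68 mm high, loose. Origin at the centre of its underside.
Mind the look-alikes: they are no part of the job. What is shaped like the mould_block but orange or turquoise is not meant.

How it is judged (in metres and radians):
On the way, in this order (a step that is already met when the one before it is completed fails the run):
1. the block stands in the mouth of the gauge from the entry side, between the jaws (y of mould_block in the frame of gauge between 0.005 and 0.045 m and x of mould_block in the frame of gauge between -0.006 and 0.006 m and height (world z) of mould_block below 0.006 m), for 0.05 s.
2. the block moves on between the jaws to the exit half (y of mould_block in the frame of gauge between -0.055 and -0.01 m and x of mould_block in the frame of gauge between -0.006 and 0.006 m and height (world z) of mould_block below 0.006 m), for 0.05 s.
At the end, for the whole second after the job is handed in: The block has passed between the jaws from the +y end and stands still, upright (within 5 degrees) and wholly beyond the exit: origin at gauge y = -66 to -146 mm (trailing face 0 to 80 mm past the jaws), within 40 mm of the centre line (y of mould_block in the frame of gauge between -0.146 and -0.066 m and x of mould_block in the frame of gauge between -0.04 and 0.04 m and height (world z) of mould_block below 0.004 m and angle between mould_block's own z axis and vertical below 0.08 rad and linear speed of mould_block below 0.01 m/s); the robot touches nothing.
It fails at once if the block is lifted off the worktop (height (world z) of mould_block above 0.012 m).
It fails at once if the block is tipped (angle between mould_block's own z axis and vertical above 0.3 rad).
It fails at once if the smaller plaster block is moved (distance of small_block from where it was at the start of the episode above 0.015 m).
It fails at once if the aluminium part is moved (distance of part from where it was at the start of the episode above 0.015 m).
It fails at once if the beaker is moved (distance of beaker from where it was at the start of the episode above 0.015 m).
It also fails if it takes over 64 s, if anything falls off the work surface, if the arm or the gripper's body presses on something with over 40 N, if the wrist force passes 120 N, or if a joint passes its speed limit or range.

## Working session

There is one attempt and no reset: what is moved stays moved. The work goes in short steps, Python scripts to look and compute and a tool call to move; the robot and the scene stay as the last step left them, time stands still between calls to the robot, and variables do not carry over. Pictures are saved under pics/ and viewed, at most 10 in all, crops included, and the job is handed in when it is done.

Besides the shell and the picture viewer there is one more tool, called by a JSON object that holds its "fn" and its "kwargs", one argument or row to a line. step_arm: Moves the arm, as the interface text tells. Its arguments: {"type":"object","properties":{"linear":{"type":"array"},"turn":{"type":"array"},"fingers":{"type":"number"},"force":{"type":"number"}},"required":["linear","turn"]}

```bash
mkdir -p pics; python3 - <<'E'
from workcell import env,cams
import cv2,numpy as np
s=env.state();print(s['time_s'],s['ee_pos'],s['ee_rot'],s['gripper_width'])
for n in('top','side'):
    f=cams.grab_frame(n);cv2.imwrite(f'pics/{n}0.png',f['color']);print(n,f['fx'],f['fy'],f['cx'],f['cy'],np.round(f['extrinsics'],4).tolist())
E
```

```text
0.0 [ 243.56982125 -520.32869156  224.11759823] [-1.79897937e+02 -2.79529932e-03  2.50828868e+01] 91.11354133038047
top 348.0501488327163 348.0501488327163 258.51410281094905 197.59047136616175 [[-0.0142, -0.9957, 0.0919, 490.2783], [-0.9994, 0.0112, -0.0334, -6.2214], [0.0322, -0.0923, -0.9952, 877.9356], [0.0, 0.0, 0.0, 1.0]]
side 444.7934914665486 444.7934914665486 253.20788855806327 196.8304914721805 [[-0.9194, -0.245, 0.3077, 223.9227], [-0.3933, 0.5695, -0.7218, 789.0972], [0.0016, -0.7846, -0.62, 727.857], [0.0, 0.0, 0.0, 1.0]]
```

View pics/top0.png

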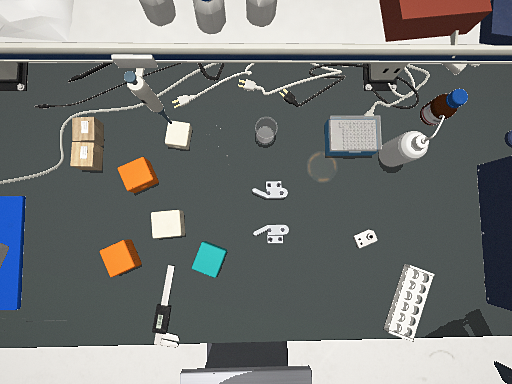

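View pics/side0.png

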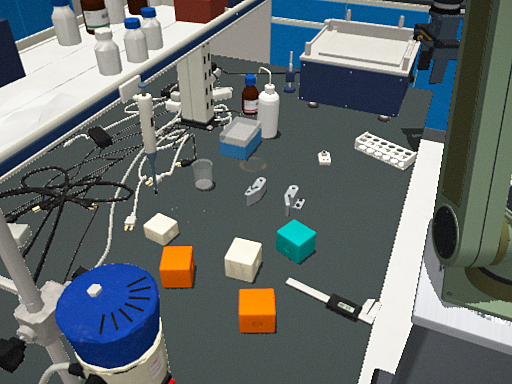

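The top view shows the large cream block at about (168,224), the small block at (178,135), the jaws at (270,190) and (272,234), the turquoise decoy at (209,259), the beaker at (265,131) and the part at (366,239).

```bash
cat > h.py <<'E'
import cv2,numpy as np
def ray(f,px,z,T=None):
    T=f['extrinsics'] if T is None else T
    px=np.atleast_2d(np.array(px,float))
    d=np.c_[(px[:,0]-f['cx'])/f['fx'],(px[:,1]-f['cy'])/f['fy'],np.ones(len(px))]@T[:3,:3].T
    o=T[:3,3]; return o+d*((z-o[2])/d[:,2])[:,None]
E
python3 - <<'E'
from workcell import env,cams
import cv2,numpy as np
from h import ray
f=cams.grab_frame('top');im=f['color']
hsv=cv2.cvtColor(im,cv2.COLOR_BGR2HSV)
def blobs(m,x0,x1,y0,y1,z,amin=60):
    k=np.zeros_like(m);k[y0:y1,x0:x1]=m[y0:y1,x0:x1]
    for c in cv2.findContours(k,0,2)[0]:
        if cv2.contourArea(c)<amin: continue
        r=cv2.minAreaRect(c);b=ray(f,cv2.boxPoints(r),z)
        e=b[1]-b[0];g=b[2]-b[1]
        print(np.round(r[0],1),'ctr',b.mean(0).round(1),'sides',round(np.hypot(*e[:2]),1),round(np.degrees(np.arctan2(e[1],e[0])),1),round(np.hypot(*g[:2]),1),round(np.degrees(np.arctan2(g[1],g[0])),1))
bright=((hsv[...,2]>200)&(hsv[...,1]<60)).astype(np.uint8)*255
print('top faces @58');blobs(bright,140,195,195,250,58)
print('small');blobs(bright,160,195,115,155,40)
g=(hsv[...,2]>120).astype(np.uint8)*255
print('gauge');blobs(g,240,300,170,255,35,20)
print('teal');blobs(((hsv[...,0]>80)&(hsv[...,0]<100)&(hsv[...,1]>120)).astype(np.uint8)*255,180,240,230,290,58)
a=cv2.resize(im[165:260,240:300],None,fx=6,fy=6,interpolation=2);b=cv2.resize(im[165:260,140:200],None,fx=6,fy=6,interpolation=2)
cv2.imwrite('pics/crop0.png',np.hstack([b,a]))
print(hsv[224,168],hsv[135,178])
E
```

```text
top faces @58
[165.5 223.5] ctr [507.8 184.   58. ] sides 66.7 -85.9 60.5 -174.9
small
[176.9 132.9] ctr [728.6 162.7  40. ] sides 58.5 -8.6 53.4 -100.0
gauge
[270.5 233.5] ctr [480.8 -62.3  35. ] sides 84.8 -90.8 40.9 178.7
[269.5 189. ] ctr [588.9 -61.7  35. ] sides 85.8 -90.6 39.4 178.8
teal
[208.9 258.8] ctr [425.   83.3  58. ] sides 71.2 -21.9 63.2 -112.5
[ 23  21 250] [ 23  18 249]
```

View pics/crop0.png

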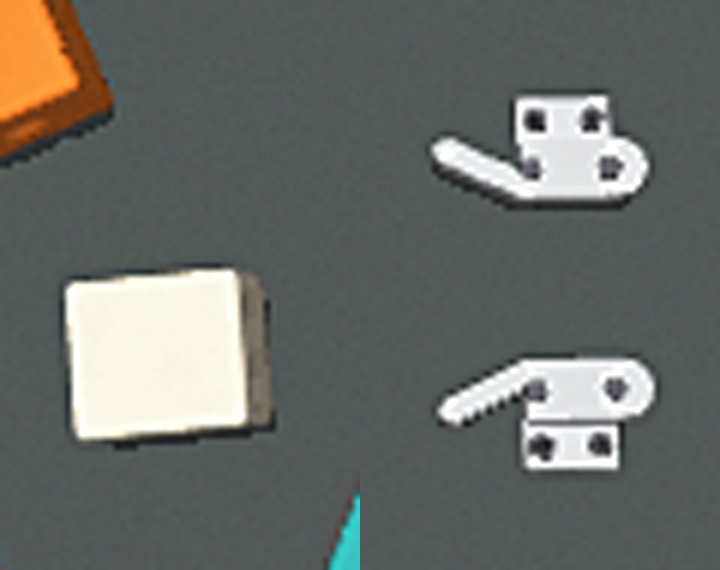

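The crop shows the block's top face (crop px 68–245 × 270–438) turned only slightly, and both jaws, with wing ends at (433,150) and (440,412) and rounded exit ends at (648,165) and (655,390).

```bash
cat >> h.py <<'E'
def rel(s,tgt,heading):
    """world target TCP + tool-x heading -> linear, turn units"""
    from scipy.spatial.transform import Rotation as R
    r=R.from_euler('xyz',s['ee_rot'],degrees=True).as_matrix()
    h0=np.degrees(np.arctan2(r[1,0],r[0,0]))
    d=(heading-h0+180)%360-180
    return (r.T@(np.array(tgt)-s['ee_pos'])/300).round(4), round(-d/360,4), round(h0,2)
E
python3 - <<'E'
from workcell import env,cams
import numpy as np
from h import *
f=cams.grab_frame('top')
c=lambda l:[(240+(u-360-3)/6+0.0,165+(v-3)/6) for u,v in l]
P=ray(f,c([(433,150),(440,412),(648,165),(655,390),(525,195),(615,195),(530,360),(620,360)]),35)
print(P.round(1))
s=env.state();print(s['ee_pos'],s['ee_rot'],rel(s,[452,184,120],0),rel(s,[452,184,225],0))
E
```

```text
[[ 588.1  -18.1   35. ]
 [ 482.2  -19.6   35. ]
 [ 581.  -105.6   35. ]
 [ 489.7 -106.4   35. ]
 [ 569.3  -55.2   35. ]
 [ 568.9  -91.8   35. ]
 [ 502.5  -56.1   35. ]
 [ 502.   -92.5   35. ]]
[ 243.65210301 -520.51826475  224.46851481] [-1.79941055e+02 -6.60838389e-04  2.50854233e+01] (array([ 1.6246, -1.8321,  0.3501]), np.float64(0.0697), np.float64(25.09)) (array([ 1.6246e+00, -1.8324e+00,  1.0000e-04]), np.float64(0.0697), np.float64(25.09))
```

{"fn": "step_arm", "kwargs": {
  "linear": [
    [0.81,-0.91,0],
    [0.81,-0.91,0],
    [0.81,-0.91,0],
    [0.81,-0.91,0],
    [0.81,-0.91,0],
    [0.81,-0.91,0],
    [0.81,-0.91,0],
    [0.81,-0.91,0],
    [0.81,-0.91,0]
  ],
  "turn": [0,0,0,0,0,0,0,0,0],
  "fingers": 0.43
}}

```text
time_s: 1.32
ee_pos: [347.9, -171.7, 224.9]
ee_rot: [180.0, 0.0, 25.0]
force: [-0.5, -0.8, 0.7]
gripper_width: 26.0
gripper_force: 0.0
```

{"fn": "step_arm", "kwargs": {
  "linear": [
    [0.81,-0.92,0.3],
    [0.81,-0.92,0.3],
    [0.81,-0.92,0.3],
    [0.81,-0.92,0.3],
    [0.81,-0.92,0.3],
    [0.81,-0.92,0.3],
    [0.81,-0.92,0.3],
    [0.81,-0.92,0.3],
    [0.81,-0.92,0.3],
    [0.81,-0.92,0.3]
  ],
  "turn": [0.07,0.07,0.07,0.07,0.07,0.07,0.07,0.07,0.07,0.07]
}}

```text
time_s: 2.58
ee_pos: [451.3, 181.0, 135.2]
ee_rot: [180.0, -0.0, -0.2]
force: [-1.2, 0.3, -0.6]
gripper_width: 26.4
gripper_force: 0.0
```

```bash
python3 - <<'E'
from workcell import env,cams
from h import *
s=env.state();print(s['time_s'],s['ee_pos'],s['ee_rot'],s['gripper_width'],s['force'])
print(rel(s,[450,184,23],0),rel(s,[488.7,184,23],0))
f=cams.grab_frame('side');cv2.imwrite('pics/side1.png',f['color'])
E
```

```text
2.575 [451.30144076 181.01028281 135.22504163] [ 1.79986931e+02 -1.63340985e-02 -2.46828687e-01] 26.407117587408383 [-1.17552339  0.26820989 -0.59262744]
(array([-0.0045, -0.01  ,  0.3741]), np.float64(-0.0007), np.float64(-0.25)) (array([ 0.1245, -0.0106,  0.3741]), np.float64(-0.0007), np.float64(-0.25))
```

View pics/side1.png

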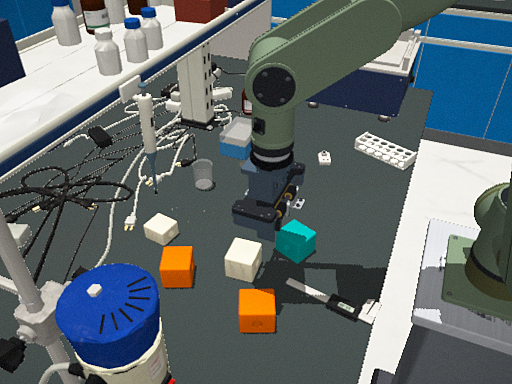

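The tool is above the free spot on the robot side of the block, which stands at px (243,260). Next I descend and push sideways.

{"fn": "step_arm", "kwargs": {
  "linear": [
    [0,0,0.15],
    [0,-0.01,0.3],
    [0,-0.01,0.374],
    [0,-0.01,0.374],
    [0.03,-0.01,0.374],
    [0.05,-0.01,0.374],
    [0.065,-0.01,0.374],
    [0.08,-0.01,0.374],
    [0.095,-0.01,0.374],
    [0.11,-0.01,0.374],
    [0.12,-0.01,0.374],
    [0.124,-0.01,0.374],
    [0.124,-0.01,0.374]
  ],
  "turn": [0,0,0,0,0,0,0,0,0,0,0,0,0]
}}

```text
time_s: 4.25
ee_pos: [488.7, 185.4, 22.6]
ee_rot: [180.0, -0.0, -0.1]
force: [-1.1, 0.7, 1.4]
gripper_width: 25.9
gripper_force: 0.9
```

{"fn": "step_arm", "kwargs": {
  "linear": [
    [-0.02,0,0],
    [-0.06,0,-0.02],
    [-0.06,0,-0.25],
    [-0.06,-0.2,-0.33],
    [-0.06,-0.4,-0.33],
    [-0.06,-0.5,-0.33],
    [-0.06,-0.5,-0.33]
  ],
  "turn": [0,0,0,0,0,0,0]
}}

```text
time_s: 5.12
ee_pos: [470.1, 337.4, 122.0]
ee_rot: [-180.0, -0.1, 0.1]
force: [-0.2, 0.4, -0.6]
gripper_width: 26.0
gripper_force: 0.0
```

```bash
python3 - <<'E'
from workcell import env,cams
from h import *
s=env.state();print(s['time_s'],s['ee_pos'],s['ee_rot'])
f=cams.grab_frame('top');im=f['color'];hsv=cv2.cvtColor(im,cv2.COLOR_BGR2HSV)
m=((hsv[...,2]>200)&(hsv[...,1]<60)).astype(np.uint8)*255
k=np.zeros_like(m);k[185:260,135:200]=m[185:260,135:200]
for c in cv2.findContours(k,0,2)[0]:
    if cv2.contourArea(c)>100:
        b=ray(f,cv2.boxPoints(cv2.minAreaRect(c)),58);print(b.round(1)[:,:2].tolist(),b.mean(0))
cv2.imwrite('pics/top1.png',im)
E
```

```text
5.125 [470.07803053 337.35127561 121.98666328] [-1.79963372e+02 -6.12286714e-02  7.59737220e-02]
[[567.8, 216.0], [567.1, 150.9], [508.5, 150.5], [509.3, 215.2]] [538.16612013 183.14146914  58.        ]
```

View pics/top1.png

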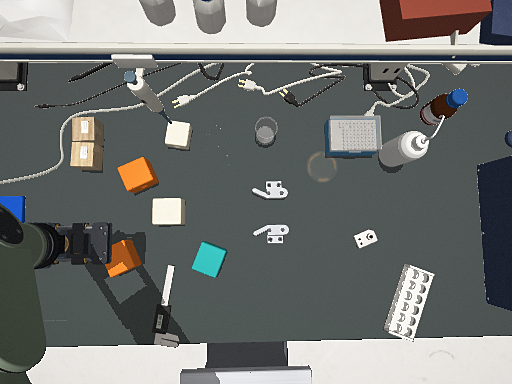

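The block now stands straight at px (168,212), about (537,183) with yaw ~0. Next I swing round to its left, turning the finger plate across the gauge axis.

{"fn": "step_arm", "kwargs": {
  "linear": [
    [0.2,0,0],
    [0.22,0.2,0],
    [0.22,0.28,0],
    [0.22,0.28,0],
    [0.22,0.28,0],
    [0.22,0.28,0],
    [0.22,0.28,0],
    [0.22,0.28,0],
    [0.22,0.28,0],
    [0.22,0.28,0],
    [0.22,0.28,0]
  ],
  "turn": [-0.25,-0.25,-0.25,-0.25,-0.25,-0.25,-0.25,-0.25,-0.25,-0.25,-0.25]
}}

```text
time_s: 6.55
ee_pos: [536.3, 250.4, 121.8]
ee_rot: [-180.0, 0.0, 89.8]
force: [-0.2, -0.0, -0.7]
gripper_width: 26.2
gripper_force: 0.0
```

```bash
python3 - <<'E'
from workcell import env
from h import *
s=env.state();print(s['time_s'],s['ee_pos'],s['ee_rot'])
for y,x in((252,537),(74,535.5)): print(rel(s,[x,y,23],90))
E
```

```text
6.55 [536.28063585 250.38211682 121.80112689] [-1.79990292e+02  2.25684284e-02  8.97724658e+01]
(array([0.0055, 0.0024, 0.3293]), np.float64(-0.0006), np.float64(89.77))
(array([-5.878e-01, -2.000e-04,  3.296e-01]), np.float64(-0.0006), np.float64(89.77))
```

{"fn": "step_arm", "kwargs": {
  "linear": [
    [0.005,0,0.17],
    [0.005,0,0.32],
    [0.005,0,0.33],
    [-0.03,0,0.33],
    [-0.07,0,0.33],
    [-0.11,0,0.33],
    [-0.15,0,0.33],
    [-0.19,0,0.33],
    [-0.23,0,0.33],
    [-0.27,0,0.33],
    [-0.31,0,0.33],
    [-0.35,0,0.33],
    [-0.39,0,0.33],
    [-0.43,0,0.33],
    [-0.47,0,0.33],
    [-0.51,0,0.33],
    [-0.54,0,0.33],
    [-0.565,0,0.33],
    [-0.58,0,0.33],
    [-0.588,0,0.33]
  ],
  "turn": [0,0,0,0,0,0,0,0,0,0,0,0,0,0,0,0,0,0,0,0]
}}

```text
time_s: 9.05
ee_pos: [536.0, 74.6, 22.6]
ee_rot: [-180.0, 0.0, 89.9]
force: [-0.6, 2.0, 1.0]
gripper_width: 26.3
gripper_force: 1.1
```

```bash
python3 - <<'E'
from workcell import env,cams
from h import *
s=env.state();print(s['time_s'],s['ee_pos'],s['ee_rot'],s['force'])
for n in('top','side'):
    f=cams.grab_frame(n);im=f['color']
    c=im[165:265,195:305] if n=='top' else im[160:310,170:340]
    cv2.imwrite(f'pics/{n}2.png',cv2.resize(c,None,fx=5 if n=='top' else 3,fy=5 if n=='top' else 3,interpolation=2))
E
```

```text
9.05 [536.02787891  74.62591597  22.62227284] [-1.79979024e+02  9.05301651e-03  8.98780636e+01] [-0.6449409   2.02854748  0.96553858]
```

View pics/top2.png

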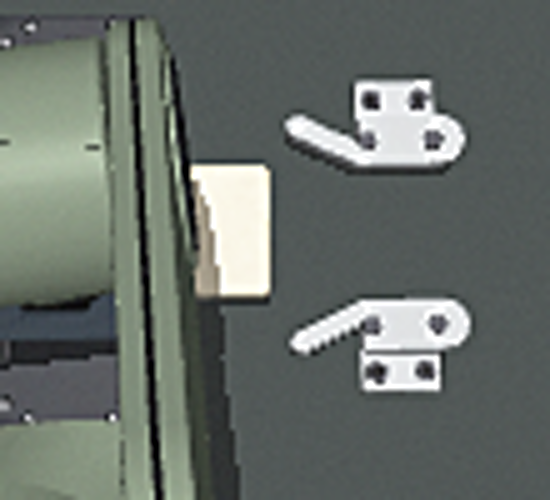

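View pics/side2.png

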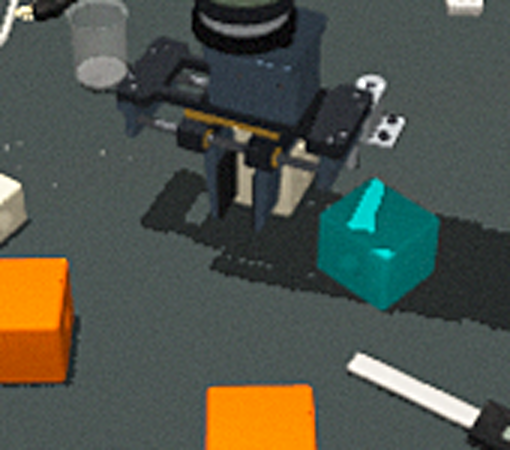

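The block's front edge runs from (268,164) to (268,297) in the top crop, the jaws' inner top edges lie near rows 164 and 298, and the fingers sit flush behind the block.

```bash
python3 - <<'E'
from workcell import env,cams
from h import *
s=env.state()
f=cams.grab_frame('top');g=cv2.cvtColor(f['color'],cv2.COLOR_BGR2GRAY).astype(float)
def edge(u,v0,v1,up):  # subpixel half-level crossing
    c=g[v0:v1+1,u];h=(c.min()+c.max())/2;d=np.diff(c)
    i=int(np.argmax(d if up else -d));return v0+i+(h-c[i])/(c[i+1]-c[i])
for u in(242,245):
    a=edge(u,193,203,True);b=edge(u,218,229,False);P=ray(f,[(u,a),(u,b)],58);print('block',P[:,:2].round(1).tolist(),P[:,0].mean())
for u in(271,275,279):
    a=edge(u,193,200,False);b=edge(u,219,228,True);P=ray(f,[(u,a),(u,b)],35);print('gauge',P[:,:2].round(1).tolist(),P[:,0].mean())
print(s['ee_pos'],rel(s,[535.5,-65,23],90))
E
```

```text
block [[566.6, 5.3], [505.0, 5.9]] 535.7911142366353
block [[566.5, -1.8], [504.9, -1.1]] 535.7144320316766
gauge [[567.8, -64.9], [502.4, -63.8]] 535.0793036678547
gauge [[567.7, -74.7], [502.3, -73.5]] 534.9541322744783
gauge [[567.6, -84.5], [502.4, -83.2]] 534.9884828992825
[535.990229    74.45559294  22.57354232] (array([-0.4649, -0.0009, -0.0011]), np.float64(-0.0003), np.float64(89.91))
```

{"fn": "step_arm", "kwargs": {
  "linear": [
    [-0.02,-0.001,0],
    [-0.05,-0.002,0],
    [-0.08,-0.002,0],
    [-0.11,-0.002,0],
    [-0.14,-0.002,0],
    [-0.165,-0.002,0],
    [-0.19,-0.002,0],
    [-0.215,-0.002,0],
    [-0.24,-0.002,0],
    [-0.265,-0.002,0],
    [-0.29,-0.002,0],
    [-0.315,-0.002,0],
    [-0.34,-0.002,0],
    [-0.36,-0.002,0],
    [-0.36,-0.002,0]
  ],
  "turn": [0,0,0,0,0,0,0,0,0,0,0,0,0,0,0]
}}

```text
time_s: 11.08
ee_pos: [535.5, -33.7, 22.8]
ee_rot: [180.0, 0.0, 89.9]
force: [0.0, 0.7, 0.0]
gripper_width: 26.1
gripper_force: 0.0
```

{"fn": "step_arm", "kwargs": {
  "linear": [
    [-0.02,0,0],
    [-0.045,0,0],
    [-0.07,0,0],
    [-0.095,0,0],
    [-0.12,0,0],
    [-0.145,0,0],
    [-0.17,0,0],
    [-0.195,0,0],
    [-0.22,0,0],
    [-0.245,0,0],
    [-0.262,0,0],
    [-0.272,0,0],
    [-0.272,0,0]
  ],
  "turn": [0,0,0,0,0,0,0,0,0,0,0,0,0]
}}

```text
time_s: 12.7
ee_pos: [535.1, -115.3, 22.6]
ee_rot: [-180.0, 0.1, 89.9]
force: [0.9, 0.2, 0.6]
gripper_width: 25.9
gripper_force: 0.0
```

{"fn": "step_arm", "kwargs": {
  "linear": [
    [0.03,0,0],
    [0.05,0,0],
    [0.05,0,-0.2],
    [0.05,0,-0.4],
    [0.25,0,-0.45],
    [0.45,0,-0.45],
    [0.65,0,-0.45],
    [0.85,0,-0.45],
    [0.95,0,-0.45],
    [0.95,0,-0.45],
    [0.95,0,-0.45]
  ],
  "turn": [0,0,0,0,0,0,0,0,0,0,0]
}}

```text
time_s: 14.08
ee_pos: [535.4, 169.8, 157.5]
ee_rot: [-180.0, 0.1, 89.9]
force: [0.3, 0.1, -0.4]
gripper_width: 25.9
gripper_force: 0.0
```

```bash
python3 - <<'E'
from workcell import env,cams
from h import *
s=env.state();print(s['time_s'],s['ee_pos'])
f=cams.grab_frame('top');im=f['color'];hsv=cv2.cvtColor(im,cv2.COLOR_BGR2HSV)
m=((hsv[...,2]>200)&(hsv[...,1]<60)&(hsv[...,1]>10)).astype(np.uint8)*255
k=np.zeros_like(m);k[180:250,285:345]=m[180:250,285:345]
for c in cv2.findContours(k,0,2)[0]:
    if cv2.contourArea(c)>100:
        b=ray(f,cv2.boxPoints(cv2.minAreaRect(c)),58);print(b.round(1)[:,:2].tolist(),b.mean(0), 'gauge',b.mean(0)[:2]-[535,-75])
cv2.imwrite('pics/top3.png',im)
E
```

```text
14.075 [535.41018746 169.81234879 157.49419325]
[[563.9, -132.3], [563.1, -199.3], [506.1, -197.5], [507.0, -130.9]] [ 535.02846611 -165.00859496   58.        ] gauge [ 2.84661142e-02 -9.00085950e+01]
```

View pics/top3.png

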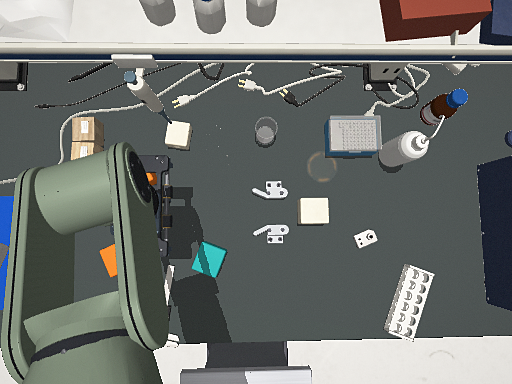

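The block stands upright beyond the exit at px (314,211), at gauge (0,−90) mm. The small block (178,135), the part (366,239) and the beaker (265,131) are where they were.

```bash
python3 -c "
from workcell import env
print(env.job_done())"
```

```text
the job is handed in; nothing more can be done
None
```

The larger mould block went through the gauge and stands upright about 90 mm past the gauge centre on the exit side, on the centre line by the top camera. The small block, part and beaker look unmoved, and the job is handed in, though no verdict was returned.

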